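# Open the misting valve by one full turn

## Robot

A 6-joint arm with a two-finger parallel gripper is mounted at the origin on a cart in front of the work surface, level with it; the furniture and walls round the work are solid. World frame = base frame: x ahead of the robot, y to its left, z up, the work surface at z = 0. Lengths are in mm, angles in rad, forces in N, time in s.
With the tool pointing down it reaches from about 275 to 750 mm from the base axis. Payload 10.2 kg.
Tool frame: the origin (TCP) lies midway between the tips of the shut fingers; the grasp point (between the pads) lies 19 mm behind it; z points along the fingers, y is the line along which they close (so a half turn about z gives the same grasp; the last joint's range is limited). The gripper opens to 88 mm and grips with 3 to 60 N. Pads are 18 mm wide; open, the fingers measure 123 mm over their backs; the gripper's body (75 mm by 187 mm) begins 45 mm behind the grasp point.
Start: joints at [0.906, 0.313, 1.498, -0, 1.331, -0.223], TCP at [224.486, 474.592, 238.72] pointing down, gripper open.
Joint ranges: [-2.94, 2.94], [-0.97, 2.17], [0.19, 2.56], [-1.23, 4.37], [0.02, 3.11], [-2.88, 2.88]. Speed limits (rad/s): [2.39, 2.39, 3.01, 3.14, 3.14, 3.14].

## Interface

Orientations are given as a 3x3 rotation matrix whose columns are the frame's x, y, z axes.
In Python, from plant import manip, effector, optics, workorder, models, status gives the robot as it stands. The module is installed in compiled form; this text tells all that it offers. Calls block until the motion is done:
- manip.reach(position, orientation): joint-space move of the TCP to a pose.
- manip.line_to(position, feed=150, ori=None): straight line of the TCP; ori=None keeps the orientation; feed is the mean speed in mm/s.
- manip.set_joints(angles): joint-space move.
- effector.command_gripper(opening, newtons=None): opening from 0.0 (shut) to 1.0 (fully open); newtons is the grip in N (None keeps the last); returns when the fingers have stopped.
- manip.pause(seconds).
- manip.inverse_kinematics(position, orientation): joint angles nearest the present ones, or None.
- optics.camera(name): name is "scene" or "side" or "wrist"; returns (picture, depth): 480x640x3 uint8, red, green, blue; 480x640 float32, mm along the optical axis (not along the pixel's ray), 0 where there is no reading.
- optics.camera_model(name): a dict with "K" (3x3 intrinsics, pixels), "world_to_cam" (4x4, takes a point from world to camera coordinates). Camera axes: x right, y down, z forward; pixel columns grow to the right and rows downward; lengths in mm; the calibration is good to about 2 mm. The wrist camera is an equidistant fisheye: a pixel r from the principal point sees the ray r / f radians off the axis. A picture is of the moment at which its call begins: read the wrist's pose just before it. camera_model takes no time and is no camera call; for the wrist camera it gives the pose at the moment of the call.
A pose or a line that the arm cannot do raises manip.MotionError and nothing moves.
- workorder.job_done(): hands the job in; it is judged then, once.
Trained networks look in the newest picture that a camera, given by its name, has taken for a name from the list of things; names that differ only in an ending like _2 or _b are one class to them, and where a whole thing is asked for, a point or a joint stands for the part that bears it (a point fixed in the world has none). Each returns a list of dicts, best first, with "p" (0 to 1); they miss things now and then, are a little off and sometimes report something else, mostly with a low value. They report only what shows in the picture. A call takes as long as a camera call.
- models.silhouettes(camera, label): "region" (480x640 bool, what is visible of it) and "box" ([centre column, centre row, width, height] in pixels, round what is visible of it).
Readings, each from a call of its own:
- status.read_t(): time.
- status.read_joints(): joint angles.
- status.read_joint_velocities(): joint speeds.
- status.read_effort(): joint torques, N m.
- status.read_eef_pos(): TCP position.
- status.read_orientation(): TCP orientation.
- status.read_force(): force on the tool from outside, world axes, zero at the start.
- status.read_ft_torque(): the same for the moment, N m.
- status.read_grip_width(): opening from 0.0 (shut) to 1.0 (fully open).
- status.read_gripper_force(): force on a finger pad.
Only numpy, scipy, OpenCV 4.12 (cv2) and the standard library are available. Lean on these libraries where they do the work, as an engineer would, in place of code of your own. Each camera call takes 0.05 s, during which the arm holds its last target. There are 200 camera calls.

## Task

Open the terrarium misting line: take the valve with the round spoked handwheel by its upright grip and turn the wheel one full turn counter-clockwise as seen from above, so that the grip comes round to stand over the valve's outlet pipe again, then let go. Leave the other valve, the one with the straight crank bar, as it is.

Things in the scene. Friction and masses are not known exactly. Their poses are not given: they have to be found in the camera images.
- mist_wheel (a joint): Angle of the handwheel of the misting valve about its vertical stem, in rad: 0 is closed, with the grip over the outlet pipe (how it starts); it grows counter-clockwise seen from above, 6.28 is one full turn. The closed stop is at 0; several turns the other way are free. The wheel stays where it is left and needs about 2 N at the grip to turn. It is a dark steel ring, 142 mm across with three spokes, its rim 12 mm thick and centred 96 mm above the table, level.
- mist_grip (a point): Centre of the upright black round grip on the rim of the handwheel: 24 mm across, 52 mm tall, standing from 114 to 166 mm above the table, its centre 140 mm up and 65 mm out from the wheel's axis. It revolves freely on its own pin, so it can be held with a fixed wrist while it goes round. Nothing stands above the rim beside it; it travels round with the wheel.
- mist_hub (a point): Point on the vertical axis of the handwheel at the height of the grip's centre (140 mm above the table, in the air above the hub, whose top is at 111 mm). Its frame is that of the fixed valve: z up, and -x points along the brass outlet pipe, which lies 49 mm above the table and ends in a ribbed hose tail 98 mm out, beyond the rim. The valve's round foot, 84 mm across, is bolted to the table.
- drain_grip (a point): Centre of the same kind of black grip (24 mm across, 52 mm tall, centre 140 mm above the table) on the other valve, which has a straight flat crank bar, no wheel. That valve stands beside the first, to its left or right, its bar at any angle; it must not be turned.

How it is judged (in metres and radians):
On the way:
1. the handwheel of the misting valve is turned half-way round, counter-clockwise (value of joint mist_wheel above 3.14 rad), for 0.05 s.
At the end, for the whole second after the job is handed in: The handwheel stands at rest one full turn (6.28 rad) counter-clockwise from closed, to within 0.25 rad (14 degrees), its grip over the outlet pipe again, and the grip of the other valve is within 20 mm of where it was (value of joint mist_wheel between 6.033 and 6.533 rad and velocity of joint mist_wheel between -0.1 and 0.1 rad/s and distance of drain_grip from where it was at the start of the episode below 0.02 m); the robot touches nothing.
It fails at once if the other valve was turned: its grip moved by more than 20 mm (distance of drain_grip from where it was at the start of the episode above 0.02 m).
It also fails if it takes over 56 s, if anything falls off the work surface, if the arm or the gripper's body presses on something with over 40 N, if the wrist force passes 120 N, or if a joint passes its speed limit or range.

## Working session

There is one attempt and no reset: what is moved stays moved. The work goes in short steps, each a Python script; the robot and the scene stay as the last script left them, time stands still between calls to the robot, and variables do not carry over. Pictures are saved under pics/ and viewed, at most 10 in all, crops included, and the job is handed in when it is done.

```bash
mkdir -p pics; cat > h.py <<'E'
import numpy as np,cv2
from plant import manip, effector, optics, workorder, models, status
def cloud(cam,depth):
    m=optics.camera_model(cam);K=np.array(m["K"]);T=np.linalg.inv(np.array(m["world_to_cam"]))
    v,u=np.mgrid[:480,:640]
    p=np.stack([(u-K[0,2])/K[0,0]*depth,(v-K[1,2])/K[1,1]*depth,depth],-1)
    return p@T[:3,:3].T+T[:3,3]
E
python3 - <<'E'
from h import *
out=[]
for c in ("scene","side"):
    im,d=optics.camera(c); P=cloud(c,d); np.savez(c+'.npz',im=im,d=d,P=P)
    o=im[:,:,::-1].copy()
    for l,col in (("mist_wheel",(0,0,255)),("mist_grip",(0,255,0)),("drain_grip",(255,0,0))):
        for r in models.silhouettes(c,l):
            m=r["region"]&(d>0); q=P[m]
            print(c,l,round(r["p"],2),np.round(r["box"]),m.sum(),np.round(np.median(q,0)) if len(q) else None, np.round(q.min(0)) if len(q) else None,np.round(q.max(0)) if len(q) else None)
            cs,_=cv2.findContours(r["region"].astype(np.uint8),0,2);cv2.drawContours(o,cs,-1,col,1)
    cv2.imwrite(f'pics/{c}.png',o)
print(status.read_t())
E
```

```text
scene mist_wheel 0.56 [363. 317.  92.  60.] 2683 [ 488. -238.  101.] [ 429. -289.   -2.] [662. -60. 169.]
scene mist_grip 0.57 [364. 319.  89.  58.] 2881 [ 487. -238.  101.] [ 429. -289.   -2.] [662. -59. 169.]
scene drain_grip 0.64 [298. 228.  46.  37.] 662 [544.  21. 107.] [496.   7.  -2.] [655. 228. 168.]
side mist_wheel 0.73 [346. 300.  92.  54.] 2611 [ 484. -246.  101.] [ 431. -292.   -1.] [685. -20. 167.]
side mist_grip 0.79 [348. 300.  92.  56.] 2700 [ 489. -243.  101.] [ 431. -292.   -2.] [685.  12. 167.]
side drain_grip 0.92 [294. 225.  42.  40.] 728 [547.  19. 105.] [498.   5.  -2.] [726. 309. 168.]
0.4
```

View pics/scene.png

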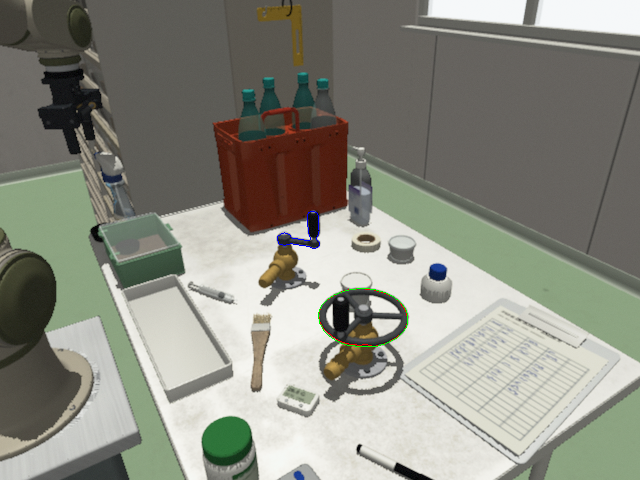

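View pics/side.png

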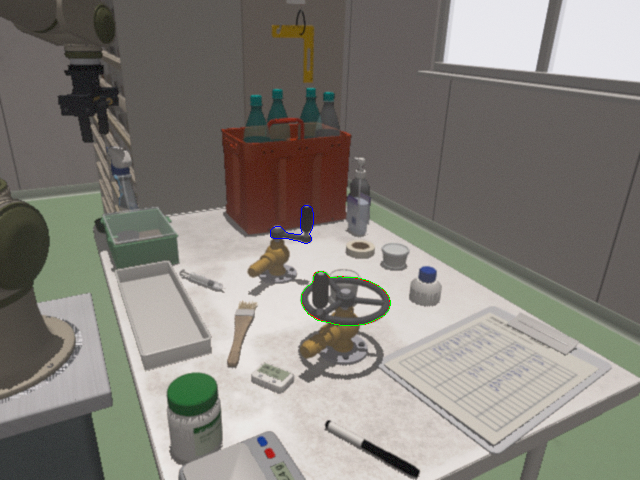

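The handwheel valve is at about (363,317) in scene, with its grip at (340,316) and its brass pipe pointing down-left to (330,368). The crank valve (drain grip at 313,225) is clear on the left. Next I fit the wheel circle and grip from the depth.

```bash
python3 - <<'E'
from h import *
from scipy.optimize import least_squares
for c in ("scene","side"):
    z=np.load(c+'.npz');P=z['P'].reshape(-1,3);im=z['im'].reshape(-1,3).astype(int)
    near=np.hypot(P[:,0]-490,P[:,1]+225)<110
    R=P[near&(P[:,2]>92)&(P[:,2]<106)][:,:2]
    f=lambda p:np.clip(np.abs(np.hypot(*(R-p).T)-65)-6,0,None)
    s=least_squares(f,R.mean(0),loss='soft_l1',f_scale=2)
    G=P[near&(P[:,2]>120)&(P[:,2]<164)][:,:2]
    T=P[near&(P[:,2]>163)&(P[:,2]<172)]
    cam=np.linalg.inv(np.array(optics.camera_model(c)["world_to_cam"]))[:2,3]
    g=least_squares(lambda p:np.hypot(*(G-p).T)-12,G.mean(0)+10*(G.mean(0)-cam)/np.linalg.norm(G.mean(0)-cam),loss='soft_l1',f_scale=1).x
    br=P[near&(P[:,2]>42)&(P[:,2]<70)&(im[:,0]-im[:,2]>60)]
    d=s.x-g
    print(c,s.x,s.cost,len(R),'grip',g,len(G),'top',np.median(T,0),len(T),'dist',np.hypot(*d),'ang',np.degrees(np.arctan2(-d[1],-d[0])))
    far=br[np.hypot(*(br[:,:2]-s.x).T)>60]; b=far.mean(0)[:2]-s.x if len(far) else [0,0]
    print('pipe',len(far),np.degrees(np.arctan2(b[1],b[0])))
    t=P[(P[:,0]>200)&(P[:,0]<650)&(P[:,1]<-90)&(P[:,1]>-450)&(P[:,2]>100)&~near&(P[:,2]<400)]
    print('tall',len(t),t.min(0) if len(t) else'',t.max(0) if len(t) else'')
print(status.read_orientation())
E
```

```text
scene [ 500.40263702 -215.2650689 ] 31407.633893317776 2126 grip [ 442.12125884 -243.30277576] 421 top [ 440.04446026 -247.01936127  165.92962026] 122 dist 64.67481772432981 ang -154.30896158264864
pipe 149 -152.27284819278486
tall 0  
side [ 501.64367142 -217.00067618] 30818.09714229791 1943 grip [ 443.81040451 -245.40497993] 453 top [ 441.74861641 -249.38327131  165.72000974] 100 dist 64.43206680199782 ang -153.84244051742058
pipe 106 -152.02726239441964
tall 0  
[[-9.03977747e-01  4.27579491e-01 -1.07198824e-04]
 [ 4.27579502e-01  9.03977741e-01 -1.15876431e-04]
 [ 4.73589652e-05 -1.50585735e-04 -9.99999988e-01]]
```

```bash
cat >> h.py <<'E'
H=np.array([501.,-216.2]);A0=np.arctan2(-28.2,-58.)
D=lambda a:np.array([[np.cos(a),np.sin(a),0],[np.sin(a),-np.cos(a),0],[0,0,-1.]])
arc=lambda th,r=64.6,z=121:[*(H+r*np.array([np.cos(A0+th),np.sin(A0+th)])),z]
E
python3 - <<'E'
from h import *
z=np.load('scene.npz');P=z['P'].reshape(-1,3)
t=P[(P[:,2]>180)&(P[:,2]<450)&(P[:,1]>-100)&(P[:,1]<400)&(P[:,0]>250)];print('tall',t.min(0),t.max(0))
for a in np.radians(np.arange(0,360,45)):
    q=[manip.inverse_kinematics(arc(t),D(a)) for t in np.linspace(0,6.28,9)]+[manip.inverse_kinematics(arc(0,z=260),D(a))]
    if any(x is None for x in q): print(a,'no');continue
    q=np.array(q);print(np.degrees(a),q.min(0).round(2),q.max(0).round(2))
E
```

```text
tall [523.39820722 195.37645791 180.0085755 ] [2347.97004259  399.98635535  338.78452769]
0.0 [-0.74  0.26  1.37 -0.    1.01  0.83] [-0.5   0.6   1.78 -0.    1.37  1.07]
45.0 [-0.74  0.26  1.37 -0.    1.01  0.05] [-0.5   0.6   1.78 -0.    1.37  0.28]
90.0 [-0.74  0.26  1.37 -0.    1.01 -0.74] [-0.5   0.6   1.78 -0.    1.37 -0.5 ]
135.0 [-0.74  0.26  1.37 -0.    1.01 -1.52] [-0.5   0.6   1.78 -0.    1.37 -1.29]
180.0 [-0.74  0.26  1.37 -0.    1.01 -2.31] [-0.5   0.6   1.78 -0.    1.37 -2.07]
3.9269908169872414 no
270.0 [-0.74  0.26  1.37 -0.    1.01  2.41] [-0.5   0.6   1.78 -0.    1.37  2.64]
315.0 [-0.74  0.26  1.37 -0.    1.01  1.62] [-0.5   0.6   1.78 -0.    1.37  1.85]
```

```bash
python3 - <<'E'
from h import *
R=D(np.radians(45))
manip.line_to([165,345,300],feed=250)
manip.reach([340,-190,300],R)
manip.reach(arc(0,z=230),R)
effector.command_gripper(0.65)
im,d=optics.camera("wrist");cv2.imwrite('pics/w1.png',im[:,:,::-1])
im,d=optics.camera("side");cv2.imwrite('pics/s1.png',im[180:420,180:500,::-1].repeat(2,0).repeat(2,1))
print(status.read_t(),status.read_eef_pos(),status.read_force())
E
```

```text
4.5083 [ 442.87776927 -244.44661398  229.97070521] [-0.45882223 -0.01827552 -1.24913178]
```

View pics/w1.png

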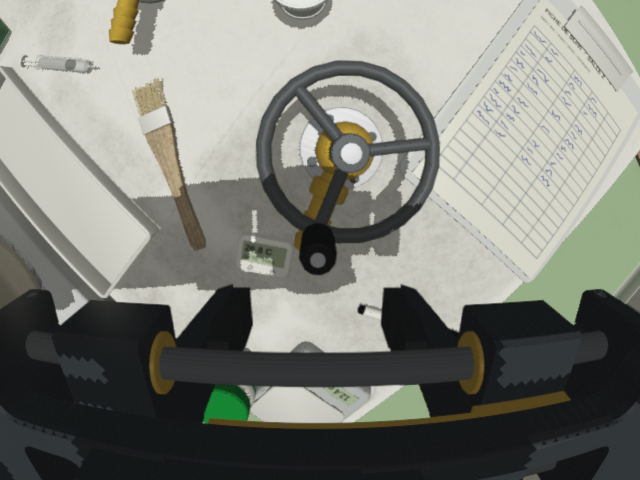

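View pics/s1.png

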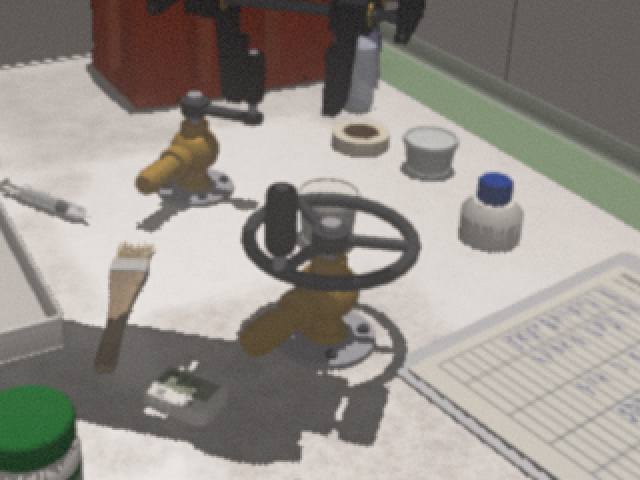

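In the wrist view the grip (318,245) is centred between the fingers (250 and 385). The side view agrees with this, so I descend and grasp.

```bash
python3 - <<'E'
from h import *
manip.line_to(arc(0,z=160),feed=80); print(status.read_force())
manip.line_to(arc(0),feed=60); print(status.read_force())
effector.command_gripper(0.0,20)
print(status.read_t(),status.read_eef_pos(),status.read_force(),status.read_grip_width()*88,status.read_gripper_force())
im,d=optics.camera("side");cv2.imwrite('pics/s2.png',im[180:420,180:500,::-1].repeat(2,0).repeat(2,1))
E
```

```text
[-0.72808526 -0.69452503  0.77851375]
[ 1.09188376 -1.06906355 -0.01533814]
6.9417 [ 442.977491   -244.46495923  121.0738117 ] [ 0.34011705 -0.20038051  0.71643793] 23.220510197908876 19.999996474944055
```

View pics/s2.png

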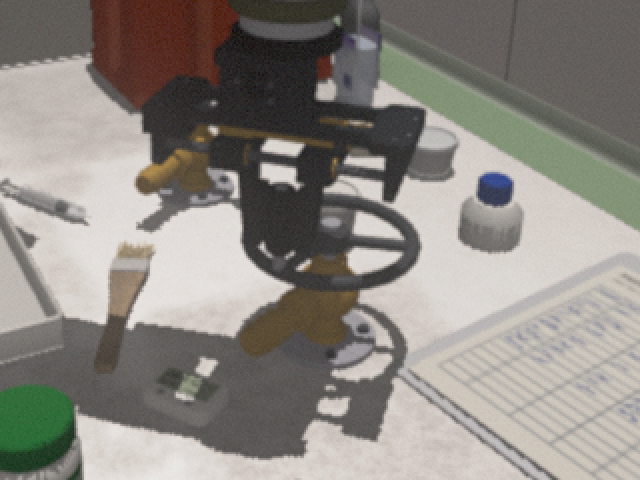

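The pads hold the grip (23 mm, 20 N). Now I turn the wheel and watch the force.

```bash
python3 - <<'E'
from h import *
N=36
for i in range(1,N+1):
    manip.line_to(arc(2*np.pi*i/N),feed=60)
    f=np.array(status.read_force()); 
    if i%3==0: print(i,round(status.read_t(),1),f.round(1),round(status.read_grip_width()*88,1))
    if np.linalg.norm(f)>30: print('stop',i,f);break
print(status.read_eef_pos(),status.read_gripper_force())
E
```

```text
3 8.0 [ -6.  -10.1  -0.1] 23.5
6 9.0 [ -0.  -17.3  -4.3] 22.9
9 10.1 [ 10.9 -19.5  -8.8] 23.6
12 11.1 [ 19.4 -11.2  -9.3] 23.1
15 12.1 [13.9  1.2 -3.1] 23.2
18 13.1 [4.4 3.8 0.9] 23.2
21 14.2 [-3.8 -4.6  3.5] 23.3
24 15.2 [ -1.7 -13.7  -0.8] 23.3
27 16.2 [  6.8 -15.5  -7.6] 23.3
30 17.2 [ 12.6 -11.3  -8.6] 23.3
33 18.3 [11.5 -3.2 -4.2] 23.1
36 19.3 [ 2.6 -0.5  2.5] 23.1
[ 443.22814156 -245.11829945  121.05624371] 20.000254777260125
```

Full turn done with the grip still held. I release, retreat upward and check.

```bash
python3 - <<'E'
from h import *
manip.pause(0.3)
effector.command_gripper(0.65); 
p=status.read_eef_pos(); manip.line_to([p[0],p[1],240],feed=80)
manip.reach([340,-130,320],D(np.radians(45)))
print(status.read_t(),status.read_force())
for c in("scene","side"):
    im,d=optics.camera(c);P=cloud(c,d).reshape(-1,3)
    P0=np.load(c+'.npz')['P'].reshape(-1,3)
    for n,(x,y) in (("mist",(490,-225)),("drain",(547,10))):
        for Q in (P0,P):
            k=(np.hypot(Q[:,0]-x,Q[:,1]-y)<100)&(Q[:,2]>125)&(Q[:,2]<172);print(c,n,k.sum(),np.median(Q[k],0).round(1))
    if c=="side":cv2.imwrite('pics/s3.png',im[:,:,::-1])
E
```

```text
22.6167 [-0.62264253  0.5569337   1.18622132]
scene mist 487 [ 436.9 -251.5  151. ]
scene mist 470 [ 436.9 -251.2  152. ]
scene drain 263 [548.6  13.2 149. ]
scene drain 263 [548.6  13.7 148.8]
side mist 494 [ 439.1 -254.2  149. ]
side mist 490 [ 438.7 -253.8  149.7]
side drain 258 [551.7  10.8 148.2]
side drain 260 [551.5  10.9 148.5]
```

View pics/s3.png

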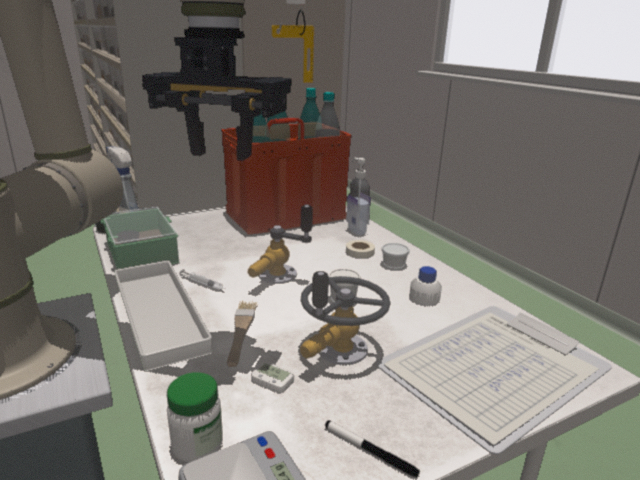

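The grip is back over the pipe (320,288), the crank valve has not moved, and the arm is clear.

```bash
python3 -c "
from h import *
print(workorder.job_done())"
```

```text
the job is handed in; nothing more can be done
None
```

I turned the misting handwheel one full turn counter-clockwise and let go, with its grip back over the outlet pipe to within about 1 mm by camera; the crank valve did not move, and I handed the job in about 23 s in (no verdict came back).

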